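# Put the dropper bottles home in the sloped tray

## Robot

A 6-joint arm with a two-finger parallel gripper is mounted at the origin on the work surface. World frame = base frame: x ahead of the robot, y to its left, z up, the work surface at z = 0. Lengths are in m, angles in rad, forces in N, time in s.
With the tool pointing down it reaches from about 0.375 to 0.925 m from the base axis. Payload 5.7 kg.
Tool frame: the origin (TCP) lies midway between the tips of the shut fingers; the grasp point (between the pads) lies 19 mm behind it; z points along the fingers, y is the line along which they close (so a half turn about z gives the same grasp; the last joint's range is limited). The gripper opens to 88 mm and grips with 3 to 60 N. Pads are 20 mm wide; open, the fingers measure 115 mm over their backs; the gripper's body (75 mm by 178 mm) begins 61 mm behind the grasp point.
Start: joints at [-1.253, 0.359, 1.51, -0, 1.272, -0.115], TCP at [0.252, -0.545, 0.223] pointing down, gripper open.
Joint ranges: [-2.97, 2.97], [-1.01, 2.36], [0.21, 2.38], [-0.96, 4.11], [0.2, 2.71], [-2.98, 2.98]. Speed limits (rad/s): [2.39, 2.39, 3.14, 3.14, 3.14, 3.14].

## Interface

Orientations are given as a rotation vector (axis times angle).
In Python, from bench import r gives the robot as it stands. The module is installed in compiled form; this text tells all that it offers.
- The arm moves only by the tool move_arm, never from a script. Its argument "targets" is a list of rows, each a list of 3 entries, a list of its own where there are three numbers: the finger opening in m, from 0 to 0.0878, then the shift along the tool's x, y, z in m, then the turn about the tool's z in degrees. In form: [[claw, [dx, dy, dz], yaw], ...]. A call has 1 to 8 rows; each row shifts and turns the commanded pose from where the row before left it, along the tool's axes as they then stand; what a row does not reach is not made up. A row lasts 1/12 s, in which the tool goes at most 41.7 mm and 7.16 degrees, less where a joint would pass 70% of its speed; a pose out of reach is approached as far as the arm can. A call is refused whole if a number of a shift passes 0.0417 or a number of a turn 7.16, either way. A call with a gripper value outside its range is refused whole. The fingers move at their own pace and stop on an object; "newtons" is the grip in N (left out, the last holds). Time passes only in rows, so rows that do not move let the fingers close. It gives the time, the measured TCP pose, the force, the opening and the grip force at its end, in the units of the state.
- r.observe(): the state, without advancing time (a new reading comes with each control period).
- r.grab_frame(name): name is "side" or "top" or "wrist"; returns (picture, depth): 384x512x3 uint8, red, green, blue; 384x512 float32, m along the optical axis (not along the pixel's ray), 0 where there is no reading.
- r.get_calibration(name): a dict with "fovy" (degrees; the focal length in pixels is half the picture's height over the tangent of half this angle, whatever the lens; pixels are square), "cx", "cy" (the principal point, pixels), "R" (3x3) and "t" (3): a world point X has camera coordinates R X + t; the wrist camera has in their place "mount" (4x4, takes a point from camera to tool coordinates, whose origin is the TCP and whose axes are the flange's). Camera axes: x right, y down, z forward; pixel columns grow to the right and rows downward; lengths in m; the calibration is good to about 2 mm. A picture is of the moment at which its call begins: read the wrist's pose just before it. get_calibration takes no time and is no camera call.
- r.job_done(): hands the job in; it is judged then, once.
Trained networks look in the newest picture that a camera, given by its name, has taken for a name from the list of things; names that differ only in an ending like _2 or _b are one class to them, and where a whole thing is asked for, a point or a joint stands for the part that bears it (a point fixed in the world has none). Each returns a list of dicts, best first, with "p" (0 to 1); they miss things now and then, are a little off and sometimes report something else, mostly with a low value. They report only what shows in the picture. A call takes as long as a camera call. They do not tell look-alikes from the thing itself.
- r.look_for(target, camera): "location" ([x, y, z] in m, in world coordinates, good to about 4 mm: the middle of the surface that is visible of it).
The state is a dict: "time": time; "joint_pos": joint angles; "dq": joint speeds; "joint_torque": joint torques, N m; "ee_pos": TCP position; "ee_rot": TCP orientation; "force": force on the tool from outside, world axes, zero at the start; "torque": the same for the moment, N m; "finger_gap": opening from 0.0 (shut) to 1.0 (fully open); "finger_force": force on a finger pad.
Only numpy, scipy, OpenCV 4.12 (cv2) and the standard library are available. Lean on these libraries where they do the work, as an engineer would, in place of code of your own. Each camera call takes 0.05 s, during which the arm holds its last target. There are 200 camera calls.

## Task

Put the dropper bottle that lies on the boards into the empty lane of the sloped grey tray, foot first with its dropper uphill, and slide both it and the bottle that was left short in its lane down under the rail until each one rests against the back stop, lying flat behind the little bump. Each bottle has to be lifted over the bump before it will travel; leave the bottle that is already home in place and do not shove or upset the other things on the shelf.

Things in the scene. Friction and masses are not known exactly. Their poses are not given: they have to be found in the camera images.
- tray: fixed pewter-grey plastic tray, 212 mm wide, 205 mm long, sloping 14 degrees down away from the robot to a full-width back stop 45 mm high. Three lanes 66 mm apart, each with a floor 42 mm wide between guide walls 7 mm high. Bottles do not slide down by themselves. Origin: on the shelf, 24 mm below the foot of the stop in the middle lane; x level, towards the stop, z up
- tray_rail (a point): middle of the fixed steel rail, 8 mm thick, that runs across all lanes on a post at each side, square above the lane floors at 30 mm up from the stop; its underside is 54 mm above the floors, so bottles go in only beneath it, from the upper end. x points down the slope, y along the rail, z square off the floors
- lane_free_stop (a point): the empty lane: point where the middle of its floor meets the back stop. x points down the slope (14 degrees below level), square into the stop, whose face is the plane x = 0; y across the lane; z square off the floor. The floor reaches up to x = -205 mm. A bottle that is home has its foot centre at about (0, 0, 18 mm) here and its x along this x
- lane_part_stop (a point): the lane of the bottle left short: the same point and axes as for the empty lane. Every lane has a fixed round bump across its floor, 5 mm high and 10 mm wide, crest at x = -68 mm: a foot pushed along the floor catches on it. At home the 60 mm glass body lies between bump and stop, and the cap clears the bump
- lane_full_stop (a point): the lane of the bottle that is already home: the same point and axes as for the empty lane
- bottle_loose: lies on the boards, foot roughly away from the robot: square amber dropper bottle, 80 to 145 g: glass body 36 x 36 x 60 mm, then a short taper, a round black cap 19 mm in diameter 68 to 88 mm from the foot, a 14 mm rubber bulb ending at 112 mm. Origin: centre of the flat foot, on the axis; x along the axis out of the foot (cap at x = -78 mm)
- bottle_part: left short in its lane, dropper uphill, foot 4 to 24 mm above the bump: square amber dropper bottle, 80 to 145 g: glass body 36 x 36 x 60 mm, then a short taper, a round black cap 19 mm in diameter 68 to 88 mm from the foot, a 14 mm rubber bulb ending at 112 mm. Origin: centre of the flat foot, on the axis; x along the axis out of the foot (cap at x = -78 mm)
- bottle_home: already home in its lane, to be left so: square amber dropper bottle, 80 to 145 g: glass body 36 x 36 x 60 mm, then a short taper, a round black cap 19 mm in diameter 68 to 88 mm from the foot, a 14 mm rubber bulb ending at 112 mm. Origin: centre of the flat foot, on the axis; x along the axis out of the foot (cap at x = -78 mm)
- decanter: empty clear glass decanter, 116 mm in diameter, 225 mm high, bystander; origin under its centre
- stopper: the decanter's glass stopper standing on its head, 50 mm wide, 52 mm high, bystander; origin under its centre
- tumbler: heavy crystal tumbler, 82 mm in diameter, 92 mm high, bystander; origin under its centre
- jigger: steel double-cone measure, 45 mm wide, 78 mm high, bystander; origin under its centre
- coasters: stack of four square cork coasters, 95 mm wide, 26 mm high, bystander; origin under its centre
- jar: closed glass jar with a steel lid, 68 mm in diameter, 95 mm high, bystander; origin under its centre
- spoon: steel bar spoon, 200 mm long, lying flat, bystander; origin under its middle
Not all that is in view belongs to the job. What is shaped like the bottle_part but red is not meant.

How it is judged:
At the end, for the whole second after the job is handed in: All three bottles lie in their lanes (the loose one in the lane that was empty), dropper uphill: foot within 3.5 mm of the stop, on the lane's axis within 6 mm and 0.08 rad, foot centre 14 to 21.5 mm above the lane floor (18 when flat behind the bump), at rest and let go (x of bottle_loose in the frame of lane_free_stop between -0.0035 and 0.003 m and y of bottle_loose in the frame of lane_free_stop between -0.006 and 0.006 m and z of bottle_loose in the frame of lane_free_stop between 0.014 and 0.0215 m and angle between the x axis of bottle_loose and the x axis of lane_free_stop, either way round below 0.08 rad and linear speed of each of bottle_loose, bottle_part, bottle_home below 0.02 m/s and contact force between each of bottle_loose, bottle_part, bottle_home and the fingers below 0.05 N and x of bottle_part in the frame of lane_part_stop between -0.0035 and 0.003 m and y of bottle_part in the frame of lane_part_stop between -0.006 and 0.006 m and z of bottle_part in the frame of lane_part_stop between 0.014 and 0.0215 m and angle between the x axis of bottle_part and the x axis of lane_part_stop, either way round below 0.08 rad and x of bottle_home in the frame of lane_full_stop between -0.0035 and 0.003 m and y of bottle_home in the frame of lane_full_stop between -0.006 and 0.006 m and z of bottle_home in the frame of lane_full_stop between 0.014 and 0.0215 m and angle between the x axis of bottle_home and the x axis of lane_full_stop, either way round below 0.08 rad); the robot touches nothing.
It fails at once if a bystander (decanter, stopper, tumbler, jigger, coasters, jar, spoon) is pushed more than 30 mm from its place or tipped over (distance of any of decanter, stopper, tumbler, jigger, coasters, jar, spoon from where it was at the start of the episode above 0.03 m or angle between any of decanter, stopper, tumbler, jigger, coasters, jar's own z axis and vertical above 0.5 rad).
It also fails if it takes over 54 s, if anything falls off the work surface, if the arm or the gripper's body presses on something with over 40 N, if the wrist force passes 120 N, or if a joint passes its speed limit or range.

## Working session

There is one attempt and no reset: what is moved stays moved. The work goes in short steps, Python scripts to look and compute and a tool call to move; the robot and the scene stay as the last step left them, time stands still between calls to the robot, and variables do not carry over. Pictures are saved under pics/ and viewed, at most 10 in all, crops included, and the job is handed in when it is done.

Besides the shell and the picture viewer there is one more tool, called after "Request:" as a command line: name --argument value ..., lists and objects as JSON in quotes. move_arm: Moves the arm, as the interface text tells. Its arguments: {"type":"object","properties":{"targets":{"type":"array","items":{"type":"array"}},"newtons":{"type":"number"}},"required":["targets"]}

```bash
mkdir -p pics; cat > h.py <<'E'
import numpy as np, cv2
from scipy.spatial.transform import Rotation as Ro
from bench import r
def cal(n):
    c=r.get_calibration(n)
    if 'mount' in c:
        s=r.observe(); T=np.eye(4); T[:3,:3]=Ro.from_rotvec(s['ee_rot']).as_matrix(); T[:3,3]=s['ee_pos']
        M=T@np.array(c['mount']); R=M[:3,:3].T; t=-R@M[:3,3]
    else: R=np.array(c['R']); t=np.array(c['t'])
    return c,R,t
def cloud(n):
    c,R,t=cal(n); p,d=r.grab_frame(n)
    f=p.shape[0]/2/np.tan(np.radians(c['fovy'])/2)
    v,u=np.mgrid[:p.shape[0],:p.shape[1]]
    P=np.stack([(u-c['cx'])/f*d,(v-c['cy'])/f*d,d],-1)
    W=(P-t)@R; W[d==0]=np.nan
    return p,W
E
python3 - <<'E'
from h import *
ims=[]
for n in ['side','top','wrist']:
    p,W=cloud(n); np.save(n+'.npy',W); cv2.imwrite(n+'.png',p[...,::-1]); 
    cv2.imwrite('pics/%s0.png'%n,cv2.resize(p[...,::-1],(800,600)))
for n in ['top','side']:
    for k in ['bottle_loose','tray','tray_rail','lane_free_stop','decanter','stopper','tumbler','jigger','coasters','jar','spoon']:
        try:
            for q in r.look_for(k,n)[:4]: print(n,k,np.round(q['location'],3),round(q['p'],2))
        except Exception as e: print(k,e)
print(r.observe())
E
```

```text
top bottle_loose [ 0.504 -0.238  0.034] 0.65
top tray [0.564 0.197 0.059] 0.63
top tray_rail [0.561 0.196 0.056] 0.93
top decanter [0.572 0.118 0.068] 0.71
top decanter [0.618 0.446 0.104] 0.6
top decanter [ 0.355 -0.488  0.022] 0.16
top decanter [0.578 0.257 0.044] 0.15
top stopper [0.578 0.256 0.046] 0.62
top stopper [0.507 0.462 0.028] 0.48
top stopper [0.486 0.146 0.058] 0.16
top tumbler [0.618 0.448 0.105] 0.5
top tumbler [0.513 0.463 0.029] 0.41
top tumbler [0.561 0.195 0.053] 0.2
top jigger [ 0.39  -0.122  0.074] 0.65
top coasters [ 0.355 -0.485  0.024] 0.98
top jar [ 0.573 -0.529  0.101] 0.54
top spoon [ 0.723 -0.301  0.011] 0.84
side bottle_loose [ 0.509 -0.228  0.028] 0.53
side tray [0.518 0.219 0.048] 0.82
side tray_rail [0.518 0.217 0.048] 0.63
side lane_free_stop [0.519 0.203 0.055] 0.66
side lane_free_stop [ 0.381 -0.109  0.066] 0.23
side decanter [0.598 0.471 0.107] 0.64
side stopper [0.496 0.466 0.029] 0.9
side tumbler [ 0.751 -0.1    0.058] 0.84
side tumbler [0.477 0.145 0.057] 0.36
side jigger [ 0.38  -0.113  0.066] 0.58
side jigger [0.569 0.13  0.07 ] 0.3
side coas
[... 158 characters left out ...]
14 -0.289  0.013] 0.78
{'time': 1.25, 'joint_pos': array([-1.25311124e+00,  3.58836974e-01,  1.51040721e+00,  1.45178249e-05,
        1.27249198e+00, -1.15089614e-01]), 'dq': array([-0.00052886,  0.00016955, -0.00015776,  0.00034529,  0.00108236,
       -0.0009643 ]), 'joint_torque': array([-1.04751394e-03, -5.15340972e+01, -2.71131152e+01,  6.71883859e-02,
        2.46223435e-02, -2.80357403e-05]), 'ee_pos': array([ 0.25162764, -0.54464924,  0.22259799]), 'ee_rot': array([-3.06818966e+00, -6.74470713e-01,  1.11137343e-06]), 'force': array([-0.19387042,  0.14138455,  0.24376101]), 'torque': array([-0.02155447, -0.06493159, -0.03726119]), 'finger_force': 0.0, 'finger_gap': 1.0023340704985972}
```

View pics/top0.png

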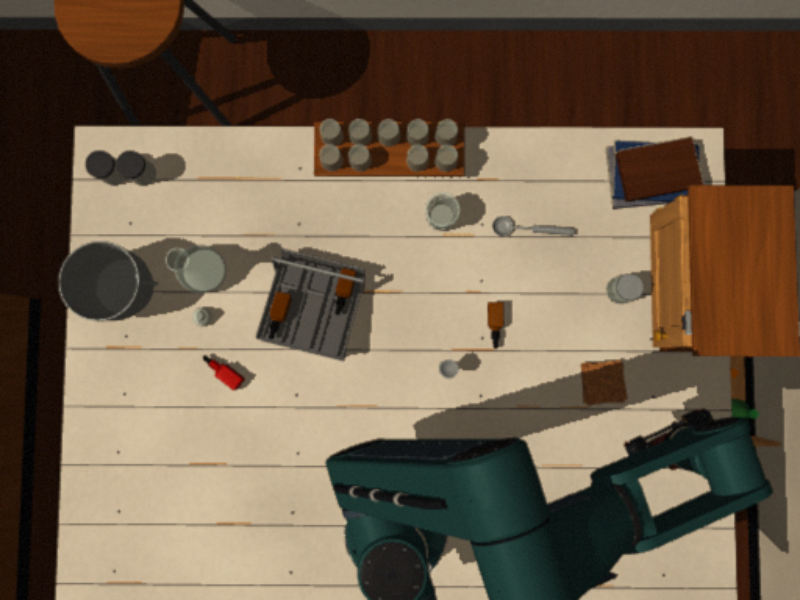

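View pics/side0.png

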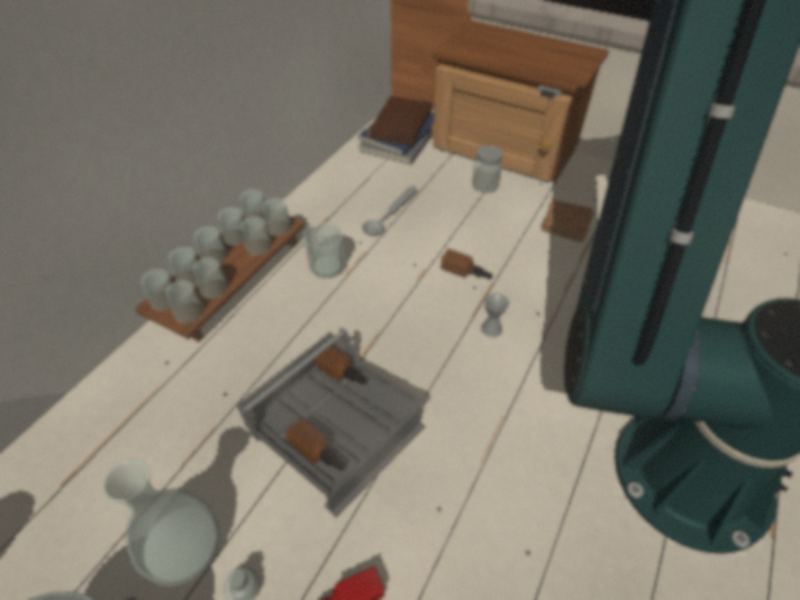

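```bash
cat > m.py <<'E'
from h import *
def line(P): # 2D fit
    vx,vy,x,y=cv2.fitLine(P.astype(np.float32),cv2.DIST_HUBER,0,1e-3,1e-3).ravel(); return np.array([x,y]),np.degrees(np.arctan2(vy,vx))
if __name__=='__main__':
  for n in ['top','side']:
    W=np.load(n+'.npy'); p=cv2.imread(n+'.png'); hsv=cv2.cvtColor(p,cv2.COLOR_BGR2HSV)
    roi=(W[...,0]>.38)&(W[...,0]<.72)&(W[...,1]>.04)&(W[...,1]<.36)&(W[...,2]>.012)
    g=roi&(hsv[...,1]<70)&(W[...,2]<.1)
    P=W[g]
    # RANSAC plane with ~14 deg slope
    rng=np.random.default_rng(0); best=(0,)
    for _ in range(800):
        a=P[rng.choice(len(P),3,False)]; nn=np.cross(a[1]-a[0],a[2]-a[0]); l=np.linalg.norm(nn)
        if l<1e-4: continue
        nn/=l; nn*=np.sign(nn[2])
        if abs(np.degrees(np.arccos(nn[2]))-14)>3: continue
        k=np.abs((P-a[0])@nn)<.0025
        if k.sum()>best[0]: best=(k.sum(),nn,a[0])
    _,nn,a0=best
    for _ in range(5):
        k=np.abs((P-a0)@nn)<.003; Q=P[k]; a0=Q.mean(0); nn=np.linalg.svd(Q-a0,full_matrices=False)[2][2]; nn*=np.sign(nn[2])
    print(n,len(P),k.sum(),'tilt',np.degrees(np.arccos(nn[2])),'yaw',np.degrees(np.arctan2(nn[1],nn[0])),a0)
    h=(P-a0)@nn
    print(np.histogram(h,bins=np.arange(-.03,.08,.004)))
    R=P[(h>.05)&(h<.075)]; 
    if len(R)>10: print('rail',len(R),line(R[:,:2]),R.mean(0),R.min(0),R.max(0))
    am=(hsv[...,0]<22)&(hsv[...,1]>120)&(p[...,2]>50)
    for nm,m in [('loose',(abs(W[...,0]-.5)<.1)&(abs(W[...,1]+.235)<.08)),('tray',roi)]:
        cc=cv2.connectedComponentsWithStats((am&m&(W[...,2]>.008)).astype(np.uint8))
        for i in range(1,cc[0]):
            if cc[2][i,4]>40:
                B=W[cc[1]==i]; print(nm,cc[2][i],np.median(B,0),cv2.minAreaRect((B[:,:2]*1000).astype(np.float32)))
E
python3 m.py
```

```text
top 3031 1042 tilt 14.11437339371635 yaw -15.925039183356207 [0.5195382  0.20178924 0.05022818]
(array([  0,   1,   0,   5,  36, 201, 468, 726, 593, 337, 154,  59,  29,
        42,  42,  30,  27,  29,  44,  34,  18,  20,  44,  45,  25,   1,
         0]), array([-0.03 , -0.026, -0.022, -0.018, -0.014, -0.01 , -0.006, -0.002,
        0.002,  0.006,  0.01 ,  0.014,  0.018,  0.022,  0.026,  0.03 ,
        0.034,  0.038,  0.042,  0.046,  0.05 ,  0.054,  0.058,  0.062,
        0.066,  0.07 ,  0.074,  0.078]))
rail 153 (array([0.61048573, 0.17464232], dtype=float32), np.float32(76.68948)) [0.61430776 0.18030021 0.08874012] [0.57793929 0.07482882 0.06996248] [0.65872909 0.28929053 0.09928136]
loose [312 193  11  19 178] [ 0.50897244 -0.23332319  0.03467857] ((509.2608642578125, -234.91883850097656), (66.6675796508789, 36.95094299316406), 0.12495561689138412)
tray [215 178  11  12 105] [0.57173763 0.12337083 0.06760483] ((572.8267211914062, 124.5632095336914), (33.52024459838867, 41.925193786621094), 75.75948333740234)
tray [172 186  14  20 180] [0.52933689 0.27081248 0.08814455] ((528.600341
[... 598 characters left out ...]
 0.07 ,  0.074,  0.078]))
rail 300 (array([0.61286736, 0.18880558], dtype=float32), np.float32(76.52029)) [0.61286735 0.18880557 0.08996101] [0.57942884 0.07642081 0.08112881] [0.64571311 0.28990515 0.09472035]
loose [284 161  18  15 155] [ 0.51128737 -0.22061593  0.03398666] ((510.3896179199219, -228.3124542236328), (27.732666015625, 54.33734893798828), 88.65630340576172)
tray [203 223  20  20 251] [0.57808907 0.13249928 0.06641552] ((580.43408203125, 126.02515411376953), (30.835498809814453, 55.92604446411133), 73.75039672851562)
tray [184 270  23  26 298] [0.52493331 0.28173744 0.08788673] ((527.7059326171875, 276.6515197753906), (26.434724807739258, 62.95450210571289), 72.09915924072266)
```

```bash
python3 -c "
import cv2
p=cv2.imread('top.png')
a=cv2.resize(p[150:240,155:245],None,fx=6,fy=6,interpolation=2);cv2.imwrite('pics/c.png',a)"
```

```text
(no output)
```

View pics/c.png

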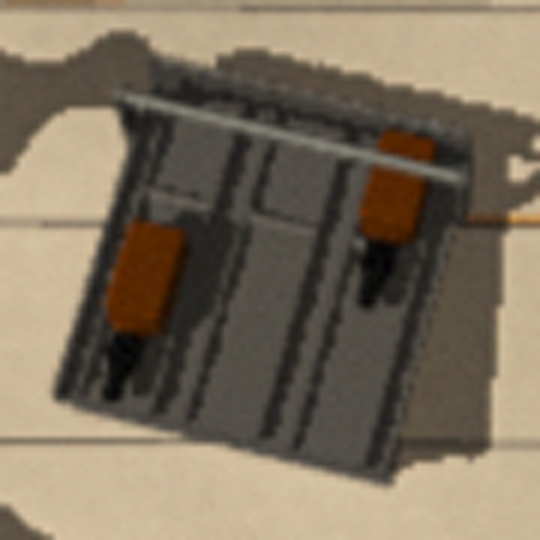

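```bash
cat >> h.py <<'E'
def go(xyz,yaw):
    """print tool-frame shift to world TCP xyz and yaw (deg) so that tool y is square to heading `yaw` """
    s=r.observe(); R=Ro.from_rotvec(s['ee_rot']).as_matrix()
    d=R.T@(np.array(xyz)-s['ee_pos'])
    cur=np.degrees(np.arctan2(R[1,0],R[0,0])); dy=-(yaw-cur)  # tool z down
    dy=(dy+90)%180-90
    print('shift(mm) now',np.round(d*1000,1),'turn',round(dy,2),'tool x yaw',round(cur,2),'pos',np.round(s['ee_pos'],4),'f',np.round(s['force'],1),'t',s['time'],'gap',round(s['finger_gap']*.0878,4),'j6',round(s['joint_pos'][5],2))
E
python3 - <<'E'
from h import *
print(Ro.from_rotvec(r.observe()['ee_rot']).as_matrix().round(3)); print(np.round(r.get_calibration('wrist')['mount'],3),r.get_calibration('wrist')['fovy'])
go([.45,-.235,.25],0); go([.5,.19,.30],-13.4)
E
```

```text
[[ 0.908  0.419 -0.   ]
 [ 0.419 -0.908  0.   ]
 [ 0.    -0.    -1.   ]]
[[-0.    -0.957 -0.289  0.081]
 [ 1.    -0.    -0.     0.001]
 [ 0.    -0.289  0.957 -0.163]
 [ 0.     0.     0.     1.   ]] 59.97808812655596
shift(mm) now [ 309.9 -197.9  -27.4] turn 24.8 tool x yaw 24.8 pos [ 0.2516 -0.5446  0.2226] f [-0.2  0.1  0.2] t 1.25 gap 0.088 j6 -0.12
shift(mm) now [ 533.6 -562.8  -77.3] turn 38.2 tool x yaw 24.8 pos [ 0.2516 -0.5446  0.2226] f [-0.2  0.1  0.2] t 1.25 gap 0.088 j6 -0.12
```

Request:
move_arm --targets '[[0.087,[0.034,-0.022,-0.003],0],[0.087,[0.034,-0.022,-0.003],0],[0.087,[0.034,-0.022,-0.003],0],[0.087,[0.034,-0.022,-0.003],0],[0.087,[0.034,-0.022,-0.003],0],[0.087,[0.034,-0.022,-0.003],0],[0.087,[0.034,-0.022,-0.003],0],[0.087,[0.034,-0.022,-0.003],0]]'

```text
time: 1.92
ee_pos: [0.4255, -0.2691, 0.247]
ee_rot: [3.068, 0.674, 0.001]
force: [0.1, 1.0, 1.0]
finger_gap: 0.991
finger_force: 0.0
```

Request:
move_arm --targets '[[0.087,[0.034,-0.022,0],0],[0.087,[0,0,0],6.2],[0.087,[0,0,0],6.2],[0.087,[0,0,0],6.2],[0.087,[0,0,0],6.2],[0.087,[0,0,0],0]]'

```text
time: 2.42
ee_pos: [0.4465, -0.2364, 0.2467]
ee_rot: [3.142, -0.005, 0.0]
force: [-0.2, 1.1, -0.1]
finger_gap: 0.994
finger_force: 0.0
```

```bash
cat > w.py <<'E'
from h import *
from scipy.ndimage import label
import sys
p,W=cloud('wrist'); np.save('wrist.npy',W); cv2.imwrite('wrist.png',p[...,::-1])
cv2.imwrite('pics/w%s.png'%sys.argv[1],p[...,::-1])
go([.45,-.235,.25],0)
hsv=cv2.cvtColor(p[...,::-1].copy(),cv2.COLOR_BGR2HSV)
am=(hsv[...,0]<22)&(hsv[...,1]>120)&(p[...,0]>50)&(W[...,2]>.015)
cc=cv2.connectedComponentsWithStats(am.astype(np.uint8))
for i in range(1,cc[0]):
    if cc[2][i,4]>300:
        B=W[cc[1]==i]; zt=np.median(B[:,2]); 
        print(cc[2][i],np.median(B,0).round(4),'top',[np.round(x,1) for x in cv2.minAreaRect((B[:,:2]*1000).astype(np.float32))])
bl=(p.max(-1)<45)&(W[...,2]>.008)&(W[...,2]<.05)
cc=cv2.connectedComponentsWithStats(bl.astype(np.uint8))
for i in range(1,cc[0]):
    if cc[2][i,4]>100: B=W[cc[1]==i]; print('dark',cc[2][i],np.median(B,0).round(4))
E
python3 w.py 1
```

```text
shift(mm) now [ 3.6 -1.5 -3.3] turn 0.13 tool x yaw 0.13 pos [ 0.4464 -0.2365  0.2467] f [-0.1  0.8  0. ] t 2.4667 gap 0.0868 j6 0.94
[ 244   74   32   64 1872] [ 0.5166 -0.2354  0.0367] top [array([ 512.5, -235.7]), array([34.3, 67.7]), np.float64(89.7)]
[ 419  192   86   79 5717] [ 0.3623 -0.4866  0.0263] top [array([ 358.7, -490.4]), array([100.7,  99.5]), np.float64(4.7)]
[  56  296   37   68 1167] [ 0.4759 -0.1922  0.3457] top [array([ 473.3, -192.7]), array([16.1,  4.5]), np.float64(1.0)]
[ 428  296   38   68 1156] [ 0.4754 -0.2808  0.3455] top [array([ 472.1, -280.1]), array([17.1,  4. ]), np.float64(0.8)]
```

View pics/w1.png

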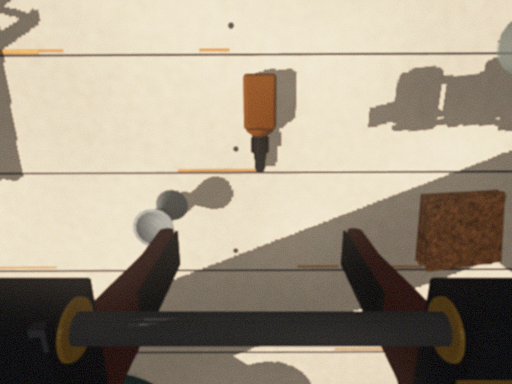

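Request:
move_arm --targets '[[0.087,[0.027,-0.001,0.025],0],[0.087,[0.027,0,0.03],0],[0.087,[0,0,0.035],0],[0.087,[0,0,0.035],0],[0.087,[0,0,0.035],0],[0.087,[0,0,0.035],0],[0.087,[0,0,0.03],0],[0.087,[0,0,0.008],0]]'

```text
time: 3.13
ee_pos: [0.4975, -0.234, 0.0095]
ee_rot: [-3.138, -0.005, 0.009]
force: [-0.7, 1.4, -0.3]
finger_gap: 0.987
finger_force: 0.0
```

Request:
move_arm --newtons 25 --targets '[[0.03,[0,0,0],0],[0.03,[0,0,0],0],[0.03,[0,0,0],0],[0.03,[0,0,0],0],[0.03,[0,0,0],0],[0.03,[0,0,0],0]]'

```text
time: 3.63
ee_pos: [0.5012, -0.2361, 0.015]
ee_rot: [3.14, 0.0, 0.003]
force: [0.4, 0.1, 0.4]
finger_gap: 0.575
finger_force: 0.0
```

Request:
move_arm --targets '[[0.03,[0,0,0],0],[0.03,[0,0,0],0],[0.03,[0,0,0],0],[0.03,[0,0,0],0],[0.03,[0,0,0],0]]'

```text
time: 4.05
ee_pos: [0.5006, -0.2357, 0.0141]
ee_rot: [3.141, 0.0, 0.001]
force: [-0.5, 0.4, 5.5]
finger_gap: 0.41
finger_force: 25.0
```

Request:
move_arm --targets '[[0.03,[0,0,-0.02],0],[0.03,[0,0,-0.03],0],[0.03,[0,0,-0.04],0],[0.03,[0,0,-0.04],0],[0.03,[0,0,-0.04],0],[0.03,[0,0,-0.03],0]]'

```text
time: 4.55
ee_pos: [0.5007, -0.2358, 0.2167]
ee_rot: [3.141, 0.0, 0.003]
force: [0.2, -0.6, -0.9]
finger_gap: 0.408
finger_force: 25.0
```

Request:
move_arm --targets '[[0.03,[-0.008,-0.036,-0.005],0],[0.03,[-0.008,-0.036,-0.005],0],[0.03,[-0.008,-0.036,-0.005],0],[0.03,[-0.008,-0.036,-0.005],0],[0.03,[-0.008,-0.036,-0.005],0],[0.03,[-0.008,-0.036,-0.005],0],[0.03,[-0.008,-0.036,-0.005],0],[0.03,[-0.008,-0.036,-0.005],0]]'

```text
time: 5.22
ee_pos: [0.4351, 0.054, 0.2536]
ee_rot: [-3.141, 0.001, 0.001]
force: [0.1, 0.8, -1.5]
finger_gap: 0.407
finger_force: 25.0
```

Request:
move_arm --targets '[[0.03,[-0.008,-0.036,0],0],[0.03,[-0.008,-0.036,0],0],[0.03,[-0.008,-0.036,0],0],[0.03,[0,-0.03,0],0],[0.03,[0,0,0],6.7],[0.03,[0,0,0],6.7],[0.03,[0,0,0],0],[0.03,[0,0,0],0]]'

```text
time: 5.88
ee_pos: [0.4119, 0.1904, 0.2533]
ee_rot: [3.121, -0.361, -0.001]
force: [-0.0, -0.0, -1.2]
finger_gap: 0.406
finger_force: 25.0
```

```bash
python3 w.py 2
```

```text
shift(mm) now [134.1 405.3   3.4] turn -13.21 tool x yaw -13.21 pos [0.4121 0.1902 0.2534] f [-0.2 -0.2 -1.8] t 5.9333 gap 0.0359 j6 2.08
[271   0  38  16 486] [0.5602 0.1292 0.0669] top [array([560.5, 128.7]), array([35.4, 17.1]), np.float64(65.0)]
[ 129   36   47   77 3295] [0.5305 0.266  0.0892] top [array([532.6, 276.3]), array([51.6, 71. ]), np.float64(76.3)]
[  172   161   178   203 13178] [0.4309 0.1859 0.2762] top [array([424.7, 188. ]), array([74.4, 53.3]), np.float64(7.2)]
[  65  209   76   47 2008] [0.3739 0.3962 0.0359] top [array([376.1, 406.8]), array([90.3, 36.3]), np.float64(52.9)]
[  0 347  22  37 412] [0.4334 0.2605 0.3388] top [array([433.4, 260.6]), array([ 2.5, 16.2]), np.float64(78.1)]
[339 380 124   4 483] [0.4255 0.1564 0.3588] top [array([425.3, 156.4]), array([ 9.1, 25.9]), np.float64(2.9)]
dark [465 346  42  30 609] [ 0.0567 -0.0669  0.0233]
```

View pics/w2.png

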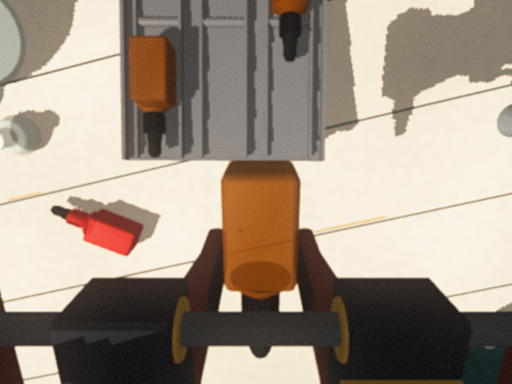

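```bash
cat > t.py <<'E'
from h import *
from m import line
W=np.load('wrist.npy'); p=cv2.imread('wrist.png'); hsv=cv2.cvtColor(p,cv2.COLOR_BGR2HSV)
roi=np.zeros(p.shape[:2],bool); roi[0:158,124:323]=1
g=roi&(hsv[...,1]<60)&(W[...,2]>.02)&(W[...,2]<.12)
P=W[g]; a0=np.median(P,0); nn=np.array([.235,-.055,.97])
for w in [.02,.01,.006,.004,.003,.003,.003]:
    Q=P[np.abs((P-a0)@nn)<w]; a0=Q.mean(0); nn=np.linalg.svd(Q-a0,full_matrices=False)[2][2]; nn*=np.sign(nn[2])
yaw=np.arctan2(nn[1],nn[0]); print('tilt',np.degrees(np.arccos(nn[2])),'yaw',np.degrees(yaw),a0,len(Q))
# per-column mean heights
yw=np.radians(-13.3); 
ca,sa=np.cos(np.radians(14)),np.sin(np.radians(14))
X=np.array([np.cos(yw)*ca,np.sin(yw)*ca,-sa]);Y=np.array([-np.sin(yw),np.cos(yw),0]);Z=np.cross(X,Y)
z=roi&(W[...,2]>.015)
for c in range(118,330,3):
    s=W[90:150,c]; gk=hsv[90:150,c,1]<60; s=s[gk]
    if len(s)>5: print(c,(np.nanmedian((s-a0)@Y)*1000).round(1),(np.nanmedian((s-a0)@Z)*1000).round(1),end=' | ')
print()
# silhouette: grey tray vs boards
for row in (30,60,90,120,145):
    for c in (122,325):
        seg=p[row,c-8:c+9].astype(int).sum(1); print(row,c,seg.tolist())
for c in (160,190,225,260,300):
    print('col',c,p[150:172,c].astype(int).sum(1).tolist(), (W[150:160,c,2]*1000).round(0).tolist())
E
python3 t.py
```

```text
tilt 14.17857193668875 yaw -14.091832961388883 [0.5053502  0.19503366 0.0558825 ] 16115
118 148.3 -63.1 | 121 115.9 6.3 | 124 112.8 6.6 | 127 112.2 0.2 | 130 110.7 -3.5 | 133 107.5 -3.7 | 136 100.3 7.4 | 139 99.2 2.1 | 142 96.7 0.6 | 145 93.7 0.7 | 148 83.0 23.5 | 151 79.1 26.5 | 154 76.3 26.1 | 157 74.0 24.5 | 160 72.0 21.4 | 163 75.2 0.6 | 166 71.9 0.6 | 169 68.8 0.6 | 172 65.7 0.4 | 175 62.6 0.6 | 178 59.5 0.4 | 181 54.7 7.3 | 184 54.1 -3.4 | 187 51.0 -3.6 | 190 47.9 -3.7 | 193 44.7 -3.4 | 196 41.6 -3.6 | 199 38.4 -3.5 | 202 33.4 7.4 | 205 31.5 0.5 | 208 28.4 0.4 | 211 25.3 0.6 | 214 22.2 0.5 | 217 19.1 0.5 | 220 16.0 0.5 | 223 12.9 0.3 | 226 9.8 0.6 | 229 6.7 0.6 | 232 3.6 0.2 | 235 0.5 0.4 | 238 -2.6 0.4 | 241 -5.7 0.4 | 244 -9.1 7.1 | 247 -11.8 -0.8 | 250 -14.9 -3.6 | 253 -18.0 -3.7 | 256 -21.1 -3.8 | 259 -24.3 -3.6 | 262 -27.4 -3.6 | 265 -30.4 7.4 | 268 -33.6 0.3 | 271 -36.7 0.4 | 274 -39.8 0.3 | 277 -42.9 0.1 | 280 -46.0 0.2 | 283 -49.1 0.4 | 286 -52.2 0.3 | 289 -55.3 0.3 | 292 -58.4 0.3 | 295 -61.5 0.6 | 298 -64.6 0.2 | 301 -67.7 0.0 | 304 -70.8 0.2 | 307 -73.9 0.3 | 310 -76
[... 1245 characters left out ...]
327, 391, 426, 425, 421, 426, 418, 424, 501, 650, 710, 710, 711, 707, 714, 711, 712, 712, 709, 715] [68.0, 68.0, 70.0, 70.0, 70.0, 72.0, 70.0, 71.0, 70.0, 72.0]
col 225 [418, 414, 436, 420, 420, 445, 424, 423, 421, 426, 537, 667, 714, 721, 712, 713, 700, 684, 642, 580, 485, 367] [71.0, 72.0, 73.0, 73.0, 74.0, 72.0, 75.0, 74.0, 70.0, 71.0]
col 260 [427, 419, 429, 424, 414, 422, 415, 416, 424, 398, 308, 217, 181, 186, 194, 176, 185, 175, 188, 167, 177, 180] [68.0, 69.0, 69.0, 68.0, 70.0, 70.0, 71.0, 71.0, 70.0, 70.0]
col 300 [430, 419, 416, 422, 436, 427, 419, 422, 404, 414, 521, 656, 710, 711, 714, 715, 710, 711, 716, 708, 713, 713] [73.0, 72.0, 74.0, 73.0, 73.0, 75.0, 76.0, 76.0, 70.0, 74.0]
```

```bash
cat > t2.py <<'E'
from h import *
W=np.load('wrist.npy'); p=cv2.imread('wrist.png')
a0=np.array([0.5053502,0.19503366,0.0558825]); yw=np.radians(-13.3)
ca,sa=np.cos(np.radians(14)),np.sin(np.radians(14))
X=np.array([np.cos(yw)*ca,np.sin(yw)*ca,-sa]);Y=np.array([-np.sin(yw),np.cos(yw),0]);Z=np.cross(X,Y)
L=np.stack([(W-a0)@X,(W-a0)@Y,(W-a0)@Z],-1)*1000
for c0 in (136,181,202,244,265,310):
    m=np.zeros(W.shape[:2],bool); m[10:158,c0-8:c0+9]=1
    m&=(L[...,2]>5)&(L[...,2]<9)
    q=L[m]; k=np.polyfit(q[:,0],q[:,1],1); q=q[abs(q[:,1]-np.polyval(k,q[:,0]))<3]; k=np.polyfit(q[:,0],q[:,1],1)
    print(c0,len(q),'dyaw',np.degrees(np.arctan(k[0])).round(2),'y0',k[1].round(2))
for c in (190,215,225,235,285,295):
    s=L[:,c]; ok=np.abs(s[:,2])<8; e=s[140:165][ok[140:165]]; print('edge X',e[:,0].min().round(1),end=' ')
    b=s[5:40]; i=np.nanargmax(b[:,2]); print('bump',b[i].round(1))
# bump mean profile
m=np.zeros(W.shape[:2],bool); m[0:45,212:238]=1; q=L[m]; 
for x in range(60,100,2):
    k=(abs(q[:,0]-x)<1); print(x,k.sum(),np.median(q[k,2]).round(1) if k.sum() else '',end='; ')
print()
# part bottle top face
m=np.zeros(W.shape[:2],bool); m[20:115,120:185]=1
q=L[m&(L[...,2]>33)&(L[...,2]<40)]; print('part',len(q),np.percentile(q,[1,50,99],axis=0).round(1).tolist(),cv2.minAreaRect(q[:,:2].astype(np.float32)))
m=np.zeros(W.shape[:2],bool); m[105:160,130:175]=1
q=L[m&(L[...,2]>15)&(L[...,2]<32)]
for x in range(-60,-10,6):
    k=abs(q[:,0]-x)<3
    if k.sum()>5: print('cap',x,k.sum(),np.median(q[k,1]).round(1),q[k,2].max().round(1))
# loose bottle in grip
P=W[150:300,215:305].reshape(-1,3); P=P[P[:,2]>.15]; s=r.observe(); Rt=Ro.from_rotvec(s['ee_rot']).as_matrix(); T=(P-s['ee_pos'])@Rt*1000
for z in (T,): print('held x',np.percentile(z[:,0],[1,99]),'ymid',np.median(z[:,1]),'ztop', [(x,np.median(z[abs(z[:,0]-x)<3,2]).round(1)) for x in (5,15,25,35,42)])
E
python3 t2.py
```

```text
136 306 dyaw -0.27 y0 100.06
181 517 dyaw -0.13 y0 55.28
202 477 dyaw -0.26 y0 34.26
244 469 dyaw -0.21 y0 -10.26
265 442 dyaw -0.09 y0 -31.42
310 487 dyaw -0.12 y0 -76.29
edge X -77.7 bump [48.3 46.8 -2. ]
edge X -78.6 bump [61.9 20.   5.6]
edge X -78.6 bump [62.5  9.9  6.4]
edge X -77.5 bump [62.6 -0.1  6.2]
edge X -77.4 bump [ 63.6 -48.4  29.8]
edge X -78.5 bump [ 63.5 -57.7  30. ]
60 60 4.9; 62 52 5.3; 64 40 4.5; 66 8 1.4; 68 54 0.4; 70 46 0.2; 72 56 0.3; 74 54 0.5; 76 52 0.5; 78 47 0.4; 80 57 0.2; 82 55 0.6; 84 14 0.2; 86 0 ; 88 0 ; 90 0 ; 92 0 ; 94 0 ; 96 0 ; 98 0 ; 
part 2516 [[-26.7, 60.4, 33.3], [3.4, 77.1, 36.2], [32.7, 94.5, 38.0]] ((2.9285430908203125, 77.7987060546875), (35.68829345703125, 63.24611282348633), 89.4542465209961)
cap -60 97 76.7 27.3
cap -54 116 75.8 29.3
cap -48 148 75.8 30.1
cap -42 142 75.7 30.9
cap -36 134 75.8 30.0
cap -30 176 73.7 32.0
held x [-21.53380377  47.2844212 ] ymid -0.7014840106001309 ztop [(5, np.float64(-22.9)), (15, np.float64(-22.6)), (25, np.float64(-22.7)), (35, np.float64(-22.7)), (42, np.float64(-22.6))]
```

```bash
cat > l.py <<'E'
from h import *
a0=np.array([0.5053502,0.19503366,0.0558825]); YAW=-13.48; yw=np.radians(YAW)
ca,sa=np.cos(np.radians(14)),np.sin(np.radians(14))
X=np.array([np.cos(yw)*ca,np.sin(yw)*ca,-sa]);Y=np.array([-np.sin(yw),np.cos(yw),0]);Z=np.cross(X,Y)
O=a0+.128*X+.012*Y+.0004*Z
def lp(lane,x,y,z): return O+x/1e3*X+(lane*66+y)/1e3*Y+z/1e3*Z   # lane 0 mid, 1 part
def lane(lane_,P): return np.array([(P-O)@X,(P-O)@Y-lane_*.066,(P-O)@Z])*1e3
E
python3 - <<'E'
from l import *
print('O',O,'rail',lp(0,-30,0,58))
p=lp(0,-136,0,13.2); print(p); go(p+[0,0,.05],YAW); go(p,YAW)
E
```

```text
O [0.62901794 0.17772926 0.02530462] rail [0.6143559  0.18124389 0.08883942]
[0.50379845 0.20774558 0.0710139 ]
shift(mm) now [ 85.4 -38.1 132.3] turn 0.27 tool x yaw -13.21 pos [0.4121 0.1902 0.2534] f [-0.2 -0.2 -1.8] t 5.9333 gap 0.0359 j6 2.08
shift(mm) now [ 85.4 -38.1 182.3] turn 0.27 tool x yaw -13.21 pos [0.4121 0.1902 0.2534] f [-0.2 -0.2 -1.8] t 5.9333 gap 0.0359 j6 2.08
```

Request:
move_arm --targets '[[0.03,[0.03,-0.013,0.015],0.27],[0.03,[0.03,-0.013,0.015],0],[0.03,[0.0254,-0.0121,0.02],0],[0.03,[0,0,0.035],0],[0.03,[0,0,0.035],0],[0.03,[0,0,0.03],0],[0.03,[0,0,0],0],[0.03,[0,0,0],0]]'

```text
time: 6.6
ee_pos: [0.503, 0.2065, 0.1025]
ee_rot: [3.118, -0.373, -0.007]
force: [0.4, -0.0, -0.8]
finger_gap: 0.411
finger_force: 25.0
```

```bash
python3 - <<'E'
from l import *
p=lp(0,-136,0,13.2);go(p,YAW); print(lane(0,r.observe()['ee_pos']))
E
```

```text
shift(mm) now [ 0.6 -1.5 31.5] turn -0.15 tool x yaw -13.63 pos [0.503  0.2065 0.1025] f [ 0.4 -0.  -0.8] t 6.6 gap 0.0361 j6 2.07
[-144.0900594    -1.39662275   43.666558  ]
```

Request:
move_arm --targets '[[0.03,[0,-0.0005,0.012],0],[0.03,[0,0,0.01],0],[0.03,[0,0,0.004],0],[0.03,[0,0,0],0],[0.03,[0,0,0],0]]'

```text
time: 7.02
ee_pos: [0.5049, 0.208, 0.0785]
ee_rot: [-3.119, 0.373, -0.001]
force: [0.2, -0.5, -1.9]
finger_gap: 0.408
finger_force: 25.0
```

Request:
move_arm --newtons 5 --targets '[[0.03,[0,0,0],0],[0.03,[0,0,0.002],0],[0.03,[0,0,0.002],0],[0.03,[0,0,0.001],0],[0.03,[0,0,0],0]]'

```text
time: 7.43
ee_pos: [0.505, 0.208, 0.0729]
ee_rot: [-3.119, 0.374, -0.002]
force: [1.4, -0.5, -0.2]
finger_gap: 0.413
finger_force: 5.0
```

```bash
python3 - <<'E'
from l import *
p=lp(0,-136,0,13.2);go(p,YAW); print(lane(0,r.observe()['ee_pos']))
E
```

```text
shift(mm) now [-1.1  0.5  1.9] turn -0.19 tool x yaw -13.67 pos [0.505  0.208  0.0729] f [ 1.4 -0.5 -0.2] t 7.4333 gap 0.0362 j6 2.07
[-135.34263319    0.53877889   15.29480253]
```

Open slightly to let it settle, go a bit lower, then look.

Request:
move_arm --targets '[[0.046,[0,0,0],0],[0.046,[0,0,0],0],[0.046,[0,0,0.002],0],[0.046,[0,0,0],0]]'

```text
time: 7.77
ee_pos: [0.5041, 0.2078, 0.0703]
ee_rot: [3.119, -0.374, -0.001]
force: [-0.3, -0.5, 0.1]
finger_gap: 0.519
finger_force: 0.0
```

```bash
python3 - <<'E'
from l import *
go(lp(0,-136,0,13.2),YAW); print(lane(0,r.observe()['ee_pos']))
p,W=cloud('wrist'); np.save('wrist.npy',W); cv2.imwrite('pics/w3.png',p[...,::-1])
p,W=cloud('side'); cv2.imwrite('pics/s3.png',cv2.resize(p[200:330,150:300,::-1],None,fx=4,fy=4,interpolation=2))
a=cv2.imread('pics/w3.png');b=cv2.imread('pics/s3.png');b=cv2.resize(b,(288,250));c=np.zeros((384,800,3),np.uint8);c[:,:512]=a;c[:250,512:]=b;cv2.imwrite('pics/j3.png',c)
E
```

```text
shift(mm) now [-0.3  0.2 -0.7] turn -0.19 tool x yaw -13.67 pos [0.5041 0.2078 0.0703] f [-0.3 -0.5  0.1] t 7.7667 gap 0.0456 j6 2.07
[-135.55987996    0.17132761   12.61933481]
```

View pics/j3.png

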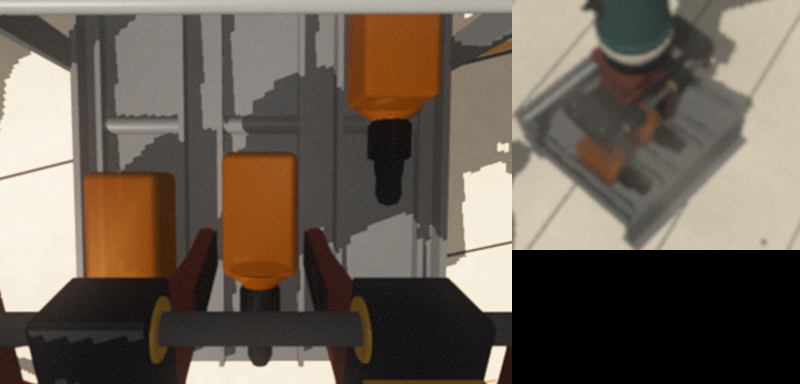

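```bash
python3 - <<'E'
from l import *
W=np.load('wrist.npy'); L=np.stack([(W-O)@X,(W-O)@Y,(W-O)@Z],-1)*1e3
def st(nm,r0,r1,c0,c1,lo,hi):
    q=L[r0:r1,c0:c1].reshape(-1,3); q=q[(q[:,2]>lo)&(q[:,2]<hi)]
    k=np.linalg.lstsq(np.c_[q[:,:2],np.ones(len(q))],q[:,2],rcond=None)[0]
    print(nm,len(q),np.percentile(q,[1,50,99],axis=0).round(1).tolist(),'slope deg',np.degrees(np.arctan(k[0])).round(1),[np.round(v,1) for v in cv2.minAreaRect(q[:,:2].astype(np.float32))])
st('loose',140,280,215,305,29,46)
st('part',165,275,75,185,29,42)
st('home',15,120,340,445,29,42)
st('floor',60,115,110,180,-3,3)
q=L[100:140,125:175].reshape(-1,3)
for x in range(-84,-50,2):
    k=abs(q[:,0]-x)<1
    if k.sum()>4: print(x,np.median(q[k,2]).round(1),end='; ')
print('cap mid y',np.nanmedian(L[300:305,245:275,1]), 'home cap', np.nanmedian(L[130:150,375:405],axis=(0,1)))
E
```

```text
loose 9425 [[-144.7, -16.9, 31.8], [-113.9, 0.6, 35.8], [-85.4, 18.2, 37.4]] slope deg 0.2 [array([-115.6,    0.8]), array([62., 36.]), np.float64(0.1)]
part 7989 [[-141.8, 48.1, 30.2], [-117.7, 64.2, 35.8], [-93.9, 82.5, 37.4]] slope deg -0.6 [array([-118.5,   65.7]), array([36.2, 50.2]), np.float64(89.9)]
home 7128 [[-64.3, -82.2, 29.4], [-43.1, -64.0, 35.6], [-23.4, -47.8, 37.3]] slope deg 3.2 [array([-43.6, -65.3]), array([46.1, 35.8]), np.float64(0.4)]
floor 3741 [[-60.7, 47.3, -1.6], [-45.6, 66.1, -0.0], [-30.7, 85.0, 1.5]] slope deg -0.1 [array([-45.6,  66.6]), array([39.8, 30.8]), np.float64(90.0)]
-74 0.0; -72 0.6; -70 3.7; -68 4.7; -66 4.9; -64 4.2; -62 1.6; -60 -0.0; -58 -0.0; -56 -0.0; -54 -0.0; -52 -0.2; cap mid y 0.7720123512095427 home cap [-78.4402556  -62.85532967  26.53118493]
```

Request:
move_arm --newtons 30 --targets '[[0.03,[0,0,0],0],[0.03,[0,0,0],0],[0.03,[0,0,0],0],[0.03,[0,0,0],0],[0.03,[0,0,-0.005],0],[0.03,[0,0,-0.004],0],[0.03,[0,0,0],0],[0.03,[0,0,0],0]]'

```text
time: 8.53
ee_pos: [0.5048, 0.208, 0.0802]
ee_rot: [-3.119, 0.374, -0.001]
force: [-0.7, -0.0, -2.0]
finger_gap: 0.41
finger_force: 30.0
```

```bash
python3 - <<'E'
from l import *
go(lp(0,-136,0,13.2),YAW); print(lane(0,r.observe()['ee_pos']))
p,W=cloud('wrist'); cv2.imwrite('w4.png',p[...,::-1]); L=np.stack([(W-O)@X,(W-O)@Y,(W-O)@Z],-1)*1e3
q=L[130:280,212:308].reshape(-1,3); q=q[(q[:,2]>36)&(q[:,2]<56)&(abs(q[:,1])<30)]
k=np.polyfit(q[:,0],q[:,2],1); print(np.percentile(q,[1,50,99],axis=0).round(1).tolist(),np.degrees(np.arctan(k[0])))
E
```

```text
shift(mm) now [-0.9  0.5  9.2] turn -0.19 tool x yaw -13.67 pos [0.5048 0.208  0.0802] f [-0.7 -0.  -2. ] t 8.5333 gap 0.036 j6 2.07
[-137.3086102     0.49469964   22.31713404]
[[-146.9, -18.8, 39.0], [-117.9, 0.9, 45.1], [-87.1, 21.1, 52.7]] -0.1527101810807665
```

Request:
move_arm --targets '[[0.03,[0.01,0.0003,0.0025],0],[0.03,[0.01,0.0003,0.0025],0],[0.03,[0.01,0,0.0025],0],[0.03,[0.01,0,0.0025],0],[0.03,[0.01,0,0.0025],0],[0.03,[0.01,0,0.0025],0],[0.03,[0.01,0,0.0025],0],[0.03,[0,0,0],0]]'

```text
time: 9.25
ee_pos: [0.575, 0.1902, 0.0617]
ee_rot: [-3.119, 0.375, -0.002]
force: [-0.3, -0.3, -0.9]
finger_gap: 0.41
finger_force: 30.0
```

Request:
move_arm --targets '[[0.03,[0.006,0,0.0015],0],[0.03,[0.0055,0,0.0014],0],[0.03,[0,0,0],0],[0.03,[0,0,0],0]]'

```text
time: 9.58
ee_pos: [0.5835, 0.1881, 0.0592]
ee_rot: [-3.119, 0.374, 0.0]
force: [0.1, -0.4, -1.0]
finger_gap: 0.411
finger_force: 30.0
```

```bash
python3 - <<'E'
from l import *
go(lp(0,-136,0,13.2),YAW); print(lane(0,r.observe()['ee_pos']))
E
```

```text
shift(mm) now [-82.1  -0.3 -11.8] turn -0.19 tool x yaw -13.67 pos [0.5835 0.1881 0.0592] f [ 0.1 -0.4 -1. ] t 9.5833 gap 0.0361 j6 2.01
[-53.50520656  -0.54293093  21.6355424 ]
```

Request:
move_arm --targets '[[0.03,[0,0,0.004],0],[0.03,[0,0,0.003],0],[0.03,[0,0,0.0015],0],[0.03,[0,0,0],0],[0.03,[0.001,0,0.0002],0],[0.03,[0.001,0,0.0002],0],[0.03,[0,0,0],0]]'

```text
time: 10.17
ee_pos: [0.5849, 0.1876, 0.0502]
ee_rot: [3.119, -0.374, -0.002]
force: [-0.2, -0.4, -1.1]
finger_gap: 0.407
finger_force: 30.0
```

Request:
move_arm --targets '[[0.03,[0.001,0,0.0002],0],[0.03,[0.001,0,0.0002],0],[0.03,[0,0,0],0]]'

```text
time: 10.42
ee_pos: [0.5849, 0.1876, 0.0501]
ee_rot: [3.119, -0.374, -0.007]
force: [-7.2, 2.9, 6.2]
finger_gap: 0.411
finger_force: 30.0
```

```bash
python3 - <<'E'
from l import *
go(lp(0,-136,0,13.2),YAW); print(lane(0,r.observe()['ee_pos']))
E
```

```text
shift(mm) now [-83.6  -0.4 -20.5] turn -0.2 tool x yaw -13.68 pos [0.5849 0.1876 0.0501] f [-7.2  2.9  6.2] t 10.4167 gap 0.0361 j6 2.01
[-49.86707042  -0.7243197   13.1110288 ]
```

Request:
move_arm --targets '[[0.046,[0,0,0],0],[0.046,[0,0,0],0],[0.046,[0,0,0],0],[0.046,[-0.003,0,-0.02],0],[0.046,[-0.01,0,-0.04],0],[0.046,[-0.01,0,-0.04],0],[0.046,[-0.02,0,-0.03],0],[0.046,[-0.03,0,0],0]]'

```text
time: 11.08
ee_pos: [0.523, 0.2054, 0.1868]
ee_rot: [-3.114, 0.375, -0.022]
force: [1.0, -0.5, -0.0]
finger_gap: 0.526
finger_force: 0.0
```

Request:
move_arm --targets '[[0.046,[-0.02,-0.02,0],0],[0.046,[-0.02,-0.02,0],0],[0.046,[-0.01,-0.02,0],0],[0.046,[0,0,0],0]]'

```text
time: 11.42
ee_pos: [0.4813, 0.2776, 0.1805]
ee_rot: [-3.117, 0.37, -0.001]
force: [0.3, 1.1, -0.2]
finger_gap: 0.526
finger_force: 0.0
```

```bash
cat > c.py <<'E'
from l import *
import sys
go(lp(1,-144,0,12.8),YAW); print(lane(1,r.observe()['ee_pos']))
p,W=cloud('wrist'); np.save('wrist.npy',W); cv2.imwrite('pics/w%s.png'%sys.argv[1],p[...,::-1]); L=np.stack([(W-O)@X,(W-O)@Y,(W-O)@Z],-1)*1e3
hsv=cv2.cvtColor(p,cv2.COLOR_RGB2HSV); am=(hsv[...,1]>120)&(hsv[...,0]<22)
for i in (-1,0,1):
    q=L[am&(abs(L[...,1]-66*i)<24)&(L[...,2]>29)&(L[...,2]<45)]
    if len(q)<100: continue
    q=q[abs(q[:,2]-np.median(q[:,2]))<3]
    k=np.polyfit(q[:,0],q[:,2],1); print(i,len(q),np.percentile(q,[1,50,99],axis=0).round(1).tolist(),'slope',np.degrees(np.arctan(k[0])).round(1),[np.round(v,1) for v in cv2.minAreaRect(q[:,:2].astype(np.float32))])
E
python3 c.py 5
```

```text
shift(mm) now [ 30.3  -3.1 108. ] turn -0.06 tool x yaw -13.54 pos [0.4813 0.2776 0.1805] f [ 0.3  1.1 -0.2] t 11.4167 gap 0.0462 j6 2.2
[-199.56104223   -3.35941437  110.23532446]
-1 2061 [[-61.9, -82.5, 32.7], [-45.6, -64.7, 35.6], [-30.2, -48.3, 37.3]] slope 1.9 [array([-46.8, -65.1]), array([36.1, 35.3]), np.float64(88.1)]
0 2013 [[-61.3, -17.1, 32.7], [-45.1, 0.3, 35.7], [-30.0, 17.0, 37.4]] slope 2.1 [array([-45.9,  -0.1]), array([35.7, 33.5]), np.float64(88.7)]
1 3639 [[-154.6, 49.0, 33.1], [-123.9, 66.3, 35.8], [-95.3, 83.1, 37.5]] slope 0.4 [array([-125.6,   66.5]), array([62.4, 35.1]), np.float64(0.1)]
```

View pics/w5.png

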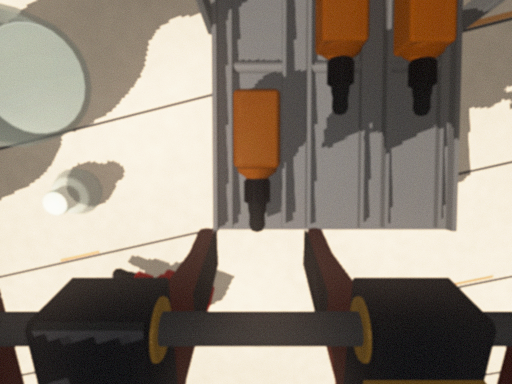

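Request:
move_arm --targets '[[0.05,[0.015,-0.0035,0.01],0],[0.05,[0.0145,0,0.02],0],[0.05,[0,0,0.03],0],[0.05,[0,0,0.02],0],[0.05,[0,0,0.01],0],[0.05,[0,0,0],0],[0.05,[0,0,0],0]]'

```text
time: 12.05
ee_pos: [0.5119, 0.2703, 0.09]
ee_rot: [3.119, -0.375, -0.001]
force: [0.6, -0.9, 1.1]
finger_gap: 0.57
finger_force: 0.0
```

```bash
python3 - <<'E'
from l import *
go(lp(1,-145,0.3,12.8),YAW); print(lane(1,r.observe()['ee_pos']))
E
```

```text
shift(mm) now [-2.1 -3.6 17.1] turn -0.22 tool x yaw -13.7 pos [0.5119 0.2703 0.09  ] f [ 0.6 -0.9  1.1] t 12.05 gap 0.0501 j6 2.18
[-147.07933177   -3.32353899   29.95530507]
```

Request:
move_arm --targets '[[0.05,[-0.002,-0.0036,0],0],[0.05,[0,0,0.009],0],[0.05,[0,0,0.008],0],[0.05,[0,0,0],0],[0.05,[0,0,0],0]]'

```text
time: 12.47
ee_pos: [0.5099, 0.2748, 0.0726]
ee_rot: [3.119, -0.373, -0.001]
force: [0.1, -0.4, 0.0]
finger_gap: 0.573
finger_force: 0.0
```

```bash
python3 - <<'E'
from l import *
go(lp(1,-145,0.3,12.8),YAW); print(lane(1,r.observe()['ee_pos']))
E
```

```text
shift(mm) now [ 0.8  0.3 -0.2] turn -0.17 tool x yaw -13.65 pos [0.5099 0.2748 0.0726] f [ 0.1 -0.4  0. ] t 12.4667 gap 0.0503 j6 2.18
[-145.74319339    0.60673635   12.38179328]
```

Request:
move_arm --newtons 30 --targets '[[0.03,[0,0,0],0],[0.03,[0,0,0],0],[0.03,[0,0,0],0],[0.03,[0,0,0],0],[0.03,[0,0,0],0],[0.03,[0,0,-0.005],0],[0.03,[0,0,-0.004],0],[0.03,[0,0,0],0]]'

```text
time: 13.13
ee_pos: [0.511, 0.2752, 0.0829]
ee_rot: [-3.119, 0.374, -0.002]
force: [1.1, -0.5, -1.4]
finger_gap: 0.409
finger_force: 30.0
```

```bash
python3 c.py 6; python3 - <<'E'
from l import *
W=np.load('wrist.npy'); L=np.stack([(W-O)@X,(W-O)@Y-.066,(W-O)@Z],-1)*1e3
q=L[120:280,215:305].reshape(-1,3); q=q[(q[:,2]>42)&(q[:,2]<49)&(abs(q[:,1])<22)&(q[:,0]<-80)]
k=np.polyfit(q[:,0],q[:,2],1); print(np.percentile(q,[1,50,99],axis=0).round(1).tolist(),np.degrees(np.arctan(k[0])))
E
```

```text
shift(mm) now [ 0.8  1.2 10.4] turn -0.19 tool x yaw -13.67 pos [0.511  0.2752 0.0829] f [ 1.1 -0.5 -1.4] t 13.1333 gap 0.0359 j6 2.18
[-147.33253296    1.23240854   22.66410351]
-1 1562 [[-59.8, -56.3, 31.5], [-41.9, -50.2, 34.9], [-23.0, -47.1, 37.0]] slope 0.5 [array([-42.2, -50.7]), array([42.2, 10. ]), np.float64(6.2)]
0 5594 [[-61.0, -16.6, 32.8], [-41.5, 0.8, 35.7], [-23.4, 17.1, 37.4]] slope 1.4 [array([-42.6,   0.3]), array([35.9, 40.6]), np.float64(89.1)]
1 3349 [[-157.8, 46.6, 41.5], [-128.1, 67.6, 44.5], [-96.1, 85.4, 45.0]] slope 0.6 [array([-127.5,   65.4]), array([47.6, 63.6]), np.float64(87.7)]
[[-155.7, -16.5, 42.3], [-125.6, 1.2, 45.3], [-96.2, 19.4, 47.2]] 0.037865253068740785
```

Request:
move_arm --targets '[[0.03,[0.01,0.0005,0.0025],0],[0.03,[0.01,0.0004,0.0025],0],[0.03,[0.01,0,0.0025],0],[0.03,[0.01,0,0.0025],0],[0.03,[0.01,0,0.0025],0],[0.03,[0.01,0,0.0025],0],[0.03,[0.01,0,0.0025],0],[0.03,[0.01,0,0.0025],0]]'

```text
time: 13.85
ee_pos: [0.5891, 0.2547, 0.0615]
ee_rot: [3.119, -0.374, -0.0]
force: [-0.4, 0.3, -0.5]
finger_gap: 0.408
finger_force: 30.0
```

Request:
move_arm --targets '[[0.03,[0.006,0,0.0015],0],[0.03,[0.004,0,0.001],0],[0.03,[0,0,0],0],[0.03,[0,0,0],0],[0.03,[0,0,0],0]]'

```text
time: 14.27
ee_pos: [0.5971, 0.2529, 0.0595]
ee_rot: [-3.119, 0.374, 0.001]
force: [-0.2, 0.3, -0.1]
finger_gap: 0.404
finger_force: 30.0
```

```bash
python3 - <<'E'
from l import *
go(lp(1,-136,0,13.2),YAW); print(lane(1,r.observe()['ee_pos']))
E
```

```text
shift(mm) now [-80.3  -0.1 -11.4] turn -0.18 tool x yaw -13.66 pos [0.5971 0.2529 0.0595] f [-0.2  0.3 -0.1] t 14.2667 gap 0.0355 j6 2.1
[-55.36247764  -0.35503749  21.47576052]
```

Request:
move_arm --targets '[[0.03,[0,0,0.004],0],[0.03,[0,0,0.003],0],[0.03,[0,0,0.0015],0],[0.03,[0,0,0],0],[0.03,[0.001,0,0.0002],0],[0.03,[0.001,0,0.0002],0],[0.03,[0.001,0,0.0002],0],[0.03,[0,0,0],0]]'

```text
time: 14.93
ee_pos: [0.5993, 0.2522, 0.0504]
ee_rot: [3.119, -0.374, -0.004]
force: [-4.2, 1.5, 2.8]
finger_gap: 0.406
finger_force: 30.0
```

Request:
move_arm --targets '[[0.03,[0.001,0,0.0002],0],[0.03,[0,0,0],0],[0.03,[0,0,0],0]]'

```text
time: 15.18
ee_pos: [0.5993, 0.2522, 0.0505]
ee_rot: [3.119, -0.374, -0.006]
force: [-7.7, 2.4, 7.3]
finger_gap: 0.408
finger_force: 30.0
```

```bash
python3 - <<'E'
from l import *
go(lp(1,-136,0,13.2),YAW); print(lane(1,r.observe()['ee_pos']))
E
```

```text
shift(mm) now [-82.6  -0.2 -20.2] turn -0.19 tool x yaw -13.67 pos [0.5993 0.2522 0.0505] f [-7.7  2.4  7.3] t 15.1833 gap 0.0358 j6 2.1
[-50.9387333   -0.48445132  13.21652072]
```

Foot on the stop with the same forces as before; release, retract and look.

Request:
move_arm --targets '[[0.046,[0,0,0],0],[0.046,[0,0,0],0],[0.046,[0,0,0],0],[0.046,[-0.003,0,-0.02],0],[0.046,[-0.01,0,-0.04],0],[0.046,[-0.01,0,-0.04],0],[0.046,[-0.015,0.02,-0.03],0],[0.046,[-0.015,0.02,0],0]]'

```text
time: 15.85
ee_pos: [0.5455, 0.227, 0.1869]
ee_rot: [-3.114, 0.372, -0.019]
force: [0.7, -0.7, 1.1]
finger_gap: 0.521
finger_force: 0.0
```

Request:
move_arm --targets '[[0.046,[-0.015,0.02,0],0],[0.046,[-0.015,0,0],0],[0.046,[0,0,0],0],[0.046,[0,0,0],0]]'

```text
time: 16.18
ee_pos: [0.5072, 0.2131, 0.1805]
ee_rot: [-3.119, 0.374, -0.002]
force: [0.6, 0.5, 0.0]
finger_gap: 0.528
finger_force: 0.0
```

```bash
python3 c.py 7
```

```text
shift(mm) now [-10.2 -59.9 108. ] turn -0.18 tool x yaw -13.66 pos [0.5072 0.2131 0.1805] f [0.6 0.5 0. ] t 16.1833 gap 0.0463 j6 2.08
[-160.52775138  -59.98926953  119.9204043 ]
-1 2895 [[-61.4, -82.2, 32.9], [-35.9, -65.0, 35.7], [-1.7, -48.5, 37.6]] slope 0.4 [array([-32.4, -65.3]), array([35. , 62.7]), np.float64(89.4)]
0 2904 [[-60.0, -17.0, 32.9], [-35.0, 0.0, 35.7], [-0.8, 16.5, 37.5]] slope 0.5 [array([-31.3,  -0.4]), array([35.2, 62.7]), np.float64(89.7)]
1 2898 [[-60.3, 47.9, 32.9], [-35.4, 64.8, 35.7], [-1.4, 82.3, 37.6]] slope 0.5 [array([-31.4,  65.3]), array([35.5, 62.3]), np.float64(89.1)]
```

View pics/w7.png

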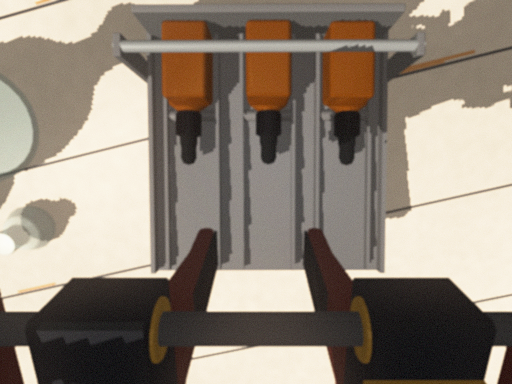

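All three bottles sit alike: heads at rows ~20, feet at the stop, centred at columns 187, 268 and 350, and measured x, z and slope agree within about 1.5 mm and 0.1°. The gripper is clear, so I'm handing in.

```bash
python3 -c "
from bench import r
print(r.job_done())"
```

```text
the job is handed in; nothing more can be done
None
```

The job is handed in: the loose bottle and the one left short both rest flat against the back stop behind their bumps, the home bottle still sits as it did, and the arm touched none of the other things on the shelf. I measured this from the wrist camera; the interface gave no verdict.

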